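# Open the table easel's telescopic mast and hold it up for the next canvas

## Robot

A 6-joint arm with a two-finger parallel gripper is mounted at the origin on the work surface. World frame = base frame: x ahead of the robot, y to its left, z up, the work surface at z = 0. Lengths are in m, angles in rad, forces in N, time in s.
With the tool pointing down it reaches from about 0.3 to 0.775 m from the base axis. Payload 14.6 kg.
Tool frame: the origin (TCP) lies between the finger pads; the fingertips stand 22 mm ahead of it and the grasp point (between the pads) lies 3 mm ahead of it; y points along the fingers, x is the direction in which the jaws open and shut, and the axes are right-handed (so a half turn about y gives the same grasp; the last joint's range is limited). The gripper opens to 94 mm and grips with 3 to 60 N. Pads are 16 mm wide; open, the fingers measure 119 mm over their backs; the gripper's body (75 mm by 177 mm) begins 78 mm behind the grasp point.
Start: joints at [1.076, 0.3, 1.521, -0, 1.321, -0.067], TCP at [0.228, 0.5, 0.227] pointing down, gripper open.
Joint ranges: [-3.03, 3.03], [-0.79, 2.21], [0.23, 2.52], [-1.04, 4.18], [0, 3.07], [-2.55, 2.55]. Speed limits (rad/s): [2.22, 2.22, 2.57, 3.14, 3.14, 3.14].

## Interface

Orientations are given as a unit quaternion [x, y, z, w].
In Python, from rig import ctrl gives the robot as it stands.
- The arm moves only by the tool carry_out, never from a script. Its argument "steps" is a list that holds one entry, the list of rows, each a list of 7 numbers: the shift along the world's x, y, z as a fraction of full scale, then the turn, a rotation vector about the world's x, y, z as a fraction of full scale, then the opening, from 0 (shut) to 1 (fully open). In form: [[[tx, ty, tz, wx, wy, wz, grip], ...]]. A call has 1 to 8 rows; each row shifts and turns the commanded pose from where the row before left it; what a row does not reach is not made up. Full scale, the value 1, is 30 mm for a shift and 4 degrees for a turn. A row lasts 1/8 s, in which the tool goes at most 62.5 mm and 10.7 degrees, less where a joint would pass 70% of its speed; a pose out of reach is approached as far as the arm can. A call with a number of a shift or a turn outside -1 to 1 is refused whole. A call with a gripper value outside its range is refused whole. The fingers move at their own pace and stop on an object; "grip_force" is the grip in N (left out, the last holds). Time passes only in rows, so rows that do not move let the fingers close. It gives the time, the measured TCP pose, the force and the opening at its end, in the units of the state.
- ctrl.sense(): the state, without advancing time (a new reading comes with each control period).
- ctrl.read_camera(name): name is "side" or "top" or "wrist"; returns (picture, depth): 400x640x3 uint8, blue, green, red; 400x640 float32, m along the optical axis (not along the pixel's ray), 0 where there is no reading.
- ctrl.get_calibration(name): a dict with "mtx" (3x3 intrinsics, pixels), "dist" ([k1, k2, p1, p2, k3] as OpenCV has them; the pictures are not rectified), "rvec" (rotation vector, rad) and "tvec" (3), from world to camera coordinates, as OpenCV has them. Camera axes: x right, y down, z forward; pixel columns grow to the right and rows downward; lengths in m; the calibration is good to about 2 mm. A picture is of the moment at which its call begins: read the wrist's pose just before it. get_calibration takes no time and is no camera call; for the wrist camera it gives the pose at the moment of the call.
- ctrl.finish_job(): hands the job in, once; it reports no verdict.
The state is a dict: "time": time; "joint_positions": joint angles; "dq": joint speeds; "tau": joint torques, N m; "ee_pos": TCP position; "eef_rot": TCP orientation; "force": force on the tool from outside, world axes, zero at the start; "torque": the same for the moment, N m; "opening": finger opening in m.
Only numpy, scipy, OpenCV 4.12 (cv2) and the standard library are available. Lean on these libraries where they do the work, as an engineer would, in place of code of your own. Each camera call takes 0.05 s, during which the arm holds its last target.

## Task

The next canvas is too tall for the little table easel, so make room for it: first take the bottle off the easel's canvas ledge and set it down upright on the floor of the wooden tray, beside the tub, without dropping it. Then squeeze in the release button on the side of the clamp head on top of the mast, pull the head up along the leaning mast past its first stop to the second, as far as it goes, and finish holding it up there in the gripper: it slides back down if let go. Do not knock over or shift the tub, the paint tubes or the pot of brushes.

Things in the scene. Friction and masses are not known exactly. Their poses are not given: they have to be found in the camera images.
- easel: beech table easel, fixed to the table, footprint 235 x 280 mm. Origin on the table under its middle; x points to its back (away from the painter), y along the ledge, z up. The mast and a low wooden frame stand behind the ledge and lean back 15 degrees (tops towards +x); the frame's top rail ends about 145 mm above the table
- ledge_mid (a point): middle of the top of the easel's level canvas ledge, 50 mm above the table, axes as the easel's. The ledge is 280 mm long (y) and 75 mm deep (from x -40 to +35 mm); a lip along its front edge, x -43 to -35 mm, stands 8 mm above its top
- clamp_grip (a point): centre of the black clamp head on top of the mast, the block to grip: 30 mm (x) x 40 mm (y) x 40 mm (z), 193 mm above the table when down. z points up along the mast (the pull direction, leaning back 15 degrees), y is level along the ledge. A clamp arm juts from its lower front, to x -44 mm, z -12 to -26 mm. Below it is a black collar, 34 mm wide, top 21 mm below this point when down
- button_face (a point): middle of the outer face of the release button, a grey disc of 18 mm diameter in the clamp head's +y side face, level with clamp_grip; axes as clamp_grip, pressed towards -y. It stands 5 mm proud: the head is 45 mm wide over it, 40 mm when it is flush. The -y side face is flat: gripping the head across y squeezes the button in
- mast_button (a joint): release button, metres pressed: 0 out, 0.005 flush with the block; spring loaded, 3.6 N to start and 8 N when flush. While it is out, a catch keeps the mast down; pressed 0.0035 or more, the mast is free. The catch acts only with the mast fully down
- mast_top (a joint): how far the top section (with the clamp head) is drawn out of the middle section, metres: 0 down, 0.06 at its end, which is the first stop. It moves first, needing about 2 to 3 N upward. Let go, it sinks back by its own weight, to about 0.018 if the button is out by then (the catch then rests on the collar; it can be pulled up from there again)
- mast_mid (a joint): how far the middle section is drawn out of the fixed outer tube, metres: 0 down, 0.06 at its end, the second stop. It follows once the top section is at its end, needing about 4 N upward in all, and sinks back when let go. At the second stop both joints read 0.06 and the head is 120 mm further along the mast than at the start
- bottle_mid (a point): the bottle to be cleared, brown with a paper label and a white cap, standing on the ledge on the easel's -y half; this point is on its axis, 65 mm above its base (half-way up). Round body 48 mm in diameter up to 98 mm above its base, then a short shoulder and a cap of 31 mm diameter from 108 to 130 mm; about 0.17 kg. z is its axis
- tray_in (a point): centre of the inner floor of the open wooden tray, fixed, beside the easel on its left or right; inside 208 mm (x) x 138 mm (y), floor 6 mm above the table, walls 6 mm thick and 34 mm above the table. The tub stands in its -x half, its +x half is empty
- tub: bystander: white lidded tub, 70 mm in diameter, 54 mm high, standing in the -x half of the tray; origin in the middle of its base
- tube_a: bystander: metal paint tube 120 mm long, 32 mm wide, 24 mm high, lying on the white palette on the side of the easel away from the tray; origin under its middle
- tube_b: bystander: another such paint tube on the palette; origin under its middle
- brush_pot: bystander: metal pot of 72 mm diameter and 95 mm height with brushes to 210 mm above the table, standing far back behind the tray or the palette; origin in the middle of its base
Things that resemble listed ones, but are neither listed nor needed, are in the scene too. Of the things that look like the part that bears bottle_mid, the largest one is meant.

How it is judged:
By the outcome, as a careful person would: the job done as asked, in the order asked, and still so for the second after the job is handed in, while the arm keeps its last pose, push and grip.
It also fails if it takes over 54 s, if anything falls off the work surface, if the arm or the gripper's body presses on something with over 40 N, if the wrist force passes 120 N, or if a joint passes its speed limit or range.

## Working session

There is one attempt and no reset: what is moved stays moved. The work goes in short steps, Python scripts to look and compute and a tool call to move; the robot and the scene stay as the last step left them, time stands still between calls to the robot, and variables do not carry over. Pictures are saved under pics/ and viewed, and the job is handed in when it is done.

Besides the shell and the picture viewer there is one more tool, called after "Emit:" as name(argument=value, ...) on one line, values as JSON. carry_out: Moves the arm, as the interface text tells. Its arguments: {"type":"object","properties":{"steps":{"type":"array"},"grip_force":{"type":"number"}},"required":["steps"]}

```bash
mkdir -p pics; ls; python3 - <<'E'
from rig import ctrl
import cv2,numpy as np
s=ctrl.sense();print({k:np.round(v,3) for k,v in s.items()})
for n in ["side","top"]:
    p,d=ctrl.read_camera(n);cv2.imwrite(f"pics/{n}0.png",p);np.save(f"pics/{n}0.npy",d);c=ctrl.get_calibration(n);print(n,c)
    np.savez(f"pics/{n}0.npz",p=p,d=d,**{k:np.array(v) for k,v in c.items()})
E
```

```text
pics
{'time': np.float64(0.0), 'joint_positions': array([ 1.076,  0.3  ,  1.522,  0.   ,  1.321, -0.067]), 'dq': array([ 0.   , -0.001,  0.001,  0.   ,  0.001,  0.   ]), 'tau': array([-1.0000e-03, -5.3180e+01, -3.5273e+01,  7.1000e-02,  2.4000e-02,
       -0.0000e+00]), 'ee_pos': array([0.228, 0.5  , 0.227]), 'eef_rot': array([ 0.595,  0.382, -0.383, -0.595]), 'force': array([ 0.839, -0.987, -0.023]), 'torque': array([ 0.017,  0.054, -0.002]), 'opening': np.float64(0.094)}
side {'mtx': array([[380.38018157,   0.        , 320.49452473],
       [  0.        , 380.38018157, 203.80333558],
       [  0.        ,   0.        ,   1.        ]]), 'dist': array([-0.0788048,  0.       ,  0.       ,  0.       ,  0.       ]), 'rvec': array([ 2.28742221, -0.22680271,  0.11031099]), 'tvec': array([-0.49110729,  0.17002783,  0.93701501])}
top {'mtx': array([[402.43432838,   0.        , 313.95654238],
       [  0.        , 402.43432838, 202.68128471],
       [  0.        ,   0.        ,   1.        ]]), 'dist': array([-0.04130487,  0.        ,  0.        ,  0.        ,  0.        ]), 'rvec': array([ 2.14595319, -2.08529766,  0.21565661]), 'tvec': array([-0.01152759,  0.558091  ,  0.98210449])}
```

View pics/side0.png

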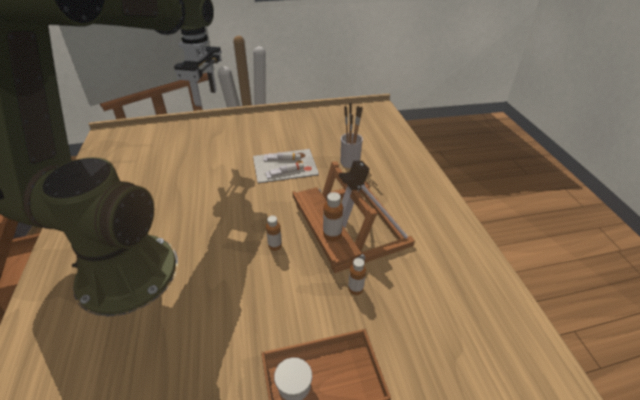

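View pics/top0.png

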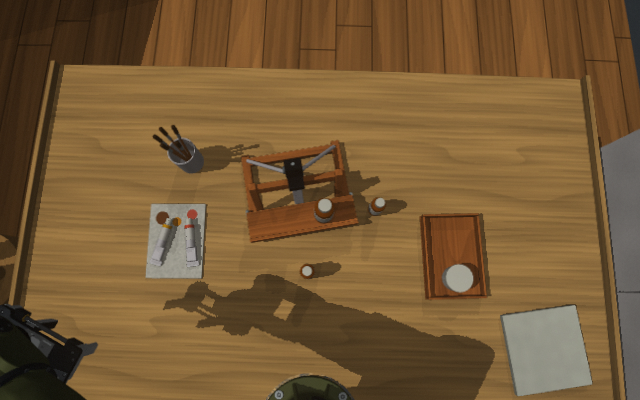

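The top view shows three bottles: the ledge one at (325,208), and smaller ones on the table at (378,205) and (307,271). The one on the ledge is the largest and fits the description. I'll measure it and take an enlarged crop to confirm.

```bash
cat > h.py <<'E'
import numpy as np,cv2
def cloud(p,d,c):
    h,w=d.shape
    u,v=np.meshgrid(np.arange(w),np.arange(h))
    n=cv2.undistortPoints(np.stack([u,v],-1).reshape(-1,1,2).astype(float),c['mtx'],c['dist']).reshape(h,w,2)
    P=np.dstack([n*d[...,None],d]); R=cv2.Rodrigues(np.array(c['rvec']))[0]
    W=(P-np.array(c['tvec']).reshape(3))@R
    W[d<=0]=np.nan
    return W
def load(f):
    z=np.load(f);return z['p'],z['d'],cloud(z['p'],z['d'],z)
def proj(X,c):
    return cv2.projectPoints(np.array(X,float).reshape(-1,3),c['rvec'],c['tvec'],c['mtx'],c['dist'])[0].reshape(-1,2)
E
python3 - <<'E'
from h import *
p,d,W=load('pics/top0.npz')
def q(u,v):print((u,v),np.round(W[v,u],3))
for t in [(325,203),(325,208),(378,203),(307,271),(459,278),(255,237),(353,220),(248,209),(292,163),(290,172),(296,185),(425,220),(480,217),(430,293),(485,293),(455,240),(182,150),(253,187),(344,175),(400,300)]:q(*t)
cv2.imwrite('pics/c1.png',cv2.resize(p[130:290,230:500],None,fx=2.9,fy=2.9,interpolation=cv2.INTER_CUBIC))
p,d,W=load('pics/side0.npz')
print('side')
for t in [(334,198),(334,215),(357,262),(272,220),(355,175),(355,168),(293,370)]:q(*t)
cv2.imwrite('pics/c2.png',cv2.resize(p[130:320,240:430],None,fx=3,fy=3,interpolation=cv2.INTER_CUBIC))
E
```

```text
(325, 203) [ 0.533 -0.021  0.179]
(325, 208) [ 0.522 -0.021  0.177]
(378, 203) [ 0.553 -0.154  0.099]
(307, 271) [0.382 0.016 0.098]
(459, 278) [ 0.376 -0.362  0.062]
(255, 237) [0.466 0.152 0.051]
(353, 220) [ 0.517 -0.097  0.049]
(248, 209) [ 0.547  0.183 -0.001]
(292, 163) [0.617 0.056 0.207]
(290, 172) [0.597 0.06  0.202]
(296, 185) [0.572 0.046 0.183]
(425, 220) [ 0.53  -0.297  0.004]
(480, 217) [ 0.543 -0.449  0.001]
(430, 293) [ 0.337 -0.296  0.036]
(485, 293) [ 0.34  -0.44   0.031]
(455, 240) [ 0.478 -0.376  0.005]
(182, 150) [0.666 0.334 0.131]
(253, 187) [0.573 0.15  0.148]
(344, 175) [ 0.643 -0.074  0.025]
(400, 300) [ 0.317 -0.228 -0.002]
side
(334, 198) [ 0.526 -0.028  0.18 ]
(334, 215) [ 0.525 -0.041  0.138]
(357, 262) [ 0.552 -0.156  0.096]
(272, 220) [0.381 0.009 0.101]
(355, 175) [0.595 0.041 0.185]
(355, 168) [0.597 0.05  0.199]
(293, 370) [ 0.377 -0.354  0.057]
```

View pics/c1.png

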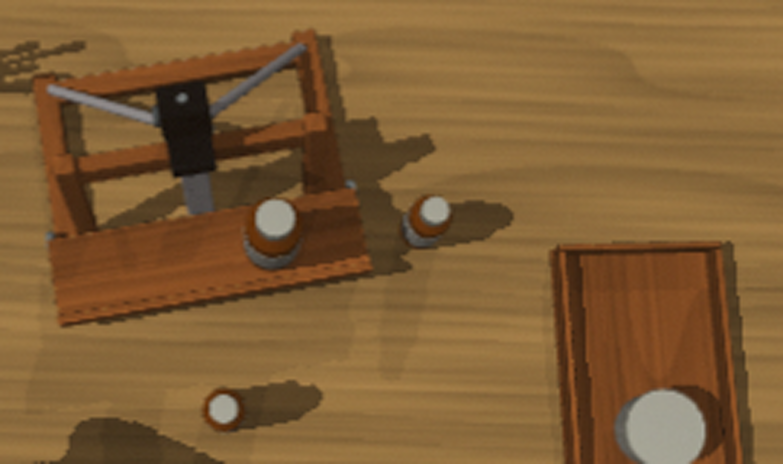

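View pics/c2.png

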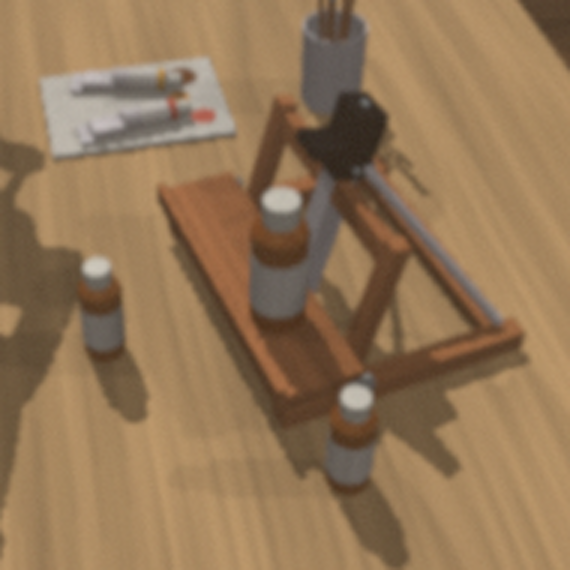

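```bash
python3 - <<'E'
from h import *
T=load('pics/top0.npz');S=load('pics/side0.npz')
def sel(A,x0,x1,y0,y1,z0,z1):
    W=A[2];return (W[...,0]>x0)&(W[...,0]<x1)&(W[...,1]>y0)&(W[...,1]<y1)&(W[...,2]>z0)&(W[...,2]<z1)
for n,A in(('top',T),('side',S)):
    print(n)
    m=sel(A,.40,.62,-.13,.2,.043,.065);P=A[2][m]
    # ledge: keep plane z ~0.05
    r=cv2.minAreaRect(P[:,:2].astype(np.float32));print('ledge',len(P),r,np.median(P[:,2]))
    m=sel(A,.49,.56,-.07,.02,.168,.19);P=A[2][m];print('cap',len(P),P.mean(0),cv2.minEnclosingCircle(P[:,:2].astype(np.float32)),P[:,2].max(), np.median(P[:,2]))
    m=sel(A,.48,.56,-.08,.03,.06,.145);P=A[2][m]
    from scipy.optimize import least_squares
    f=lambda t:np.hypot(P[:,0]-t[0],P[:,1]-t[1])-.024
    s=least_squares(f,[.53,-.03],loss='soft_l1',f_scale=.002);print('body',len(P),s.x,np.abs(s.fun).mean())
    m=sel(A,.30,.60,-.48,-.26,.028,.040);P=A[2][m];print('traywalls',len(P),cv2.minAreaRect(P[:,:2].astype(np.float32)))
    m=sel(A,.30,.60,-.48,-.26,.002,.010);
    m=sel(A,.30,.45,-.42,-.30,.054,.07);P=A[2][m];print('tub',len(P),cv2.minEnclosingCircle(P[:,:2].astype(np.float32)),np.median(P[:,2]))
    dark=A[0].max(2)<60
    m=sel(A,.53,.68,.0,.1,.16,.24)&dark;P=A[2][m];print('clamp',len(P),P.min(0),P.max(0),P.mean(0))
E
```

```text
top
ledge 2929 ((0.5294720530509949, 0.037441499531269073), (0.09939850866794586, 0.2784378230571747), 11.615997314453125) 0.05038505308570269
cap 148 [ 0.52845287 -0.018587    0.17949383] ((0.5295690894126892, -0.018663864582777023), 0.015573635697364807) 0.18405965163686971 0.1798589348589867
body 113 [ 0.52926991 -0.0188791 ] 0.0031253577706764767
traywalls 759 ((0.4348214268684387, -0.36181750893592834), (0.22008046507835388, 0.1513833850622177), 3.1245810985565186)
tub 599 ((0.3757878243923187, -0.36401626467704773), 0.035200368613004684) 0.059612750985116245
clamp 512 [0.56134613 0.03024529 0.17280164] [0.63081247 0.0770164  0.21284693] [0.59615259 0.05204908 0.19318856]
side
ledge 1963 ((0.532000720500946, 0.03846823424100876), (0.11139209568500519, 0.28168222308158875), 11.51749038696289) 0.05000903380752958
cap 135 [ 0.52563601 -0.02370141  0.17719073] ((0.5275632739067078, -0.02033199742436409), 0.01655900850892067) 0.18164582189432635 0.17863340577624098
body 489 [ 0.52690209 -0.01932624] 0.0008335012917544499
traywalls 862 ((0.4329618811607361, -0.3610115349292755), (0.22123034298419952, 0.1489032655954361), 2.222996473312378)
tub 1086 ((0.37452927231788635, -0.36416399478912354), 0.03504103049635887) 0.05912371968721954
clamp 370 [0.55982465 0.02619269 0.16028904] [0.62434395 0.06899143 0.21002865] [0.59536035 0.04163115 0.18658798]
```

```bash
python3 - <<'E'
from h import *
from scipy.spatial.transform import Rotation as Ro
from rig import ctrl
s=ctrl.sense();R=Ro.from_quat(s['eef_rot']).as_matrix();print(np.round(R,3))
a=np.radians(11.55)
Re=Ro.from_euler('z',a).as_matrix();Rc=Re@Ro.from_euler('y',np.radians(15)).as_matrix()
T=load('pics/top0.npz');S=load('pics/side0.npz')
c0=np.array([.596,.0517,.193])
for n,A in(('top',T),('side',S)):
    W=A[2];m=(np.linalg.norm(W-c0,axis=2)<.06)&(A[0].max(2)<70)&(W[...,2]>.165)
    P=(W[m]-c0)@Rc;print(n,len(P));print(np.round(np.percentile(P,[0,2,10,25,50,75,90,98,100],axis=0)*1000).T)
    # top-face points
    q=P[(P[:,2]>.008)];print('topface',np.round(np.percentile(q,[1,5,50,95,99],axis=0)*1000).T)
    # ledge y extents and x extents
    m=(W[...,0]>.4)&(W[...,0]<.62)&(W[...,1]>-.13)&(W[...,1]<.2)&(abs(W[...,2]-.05)<.004)
    E=W[m]@Re;print('ledge e',np.round(np.percentile(E[:,:2],[.3,2,50,98,99.7],axis=0).T,4))
for n,x in (('ctr',c0),('bottle',np.array([.528,-.019,.115])),('small',np.array([.553,-.155,.1]))):print(n,x@Re)
E
```

```text
[[ 0.415 -0.001 -0.91 ]
 [ 0.91  -0.001  0.415]
 [-0.001 -1.     0.   ]]
top 516
[[-29. -27. -23. -11.   2.   9.  22.  29.  31.]
 [-19. -18. -15.  -9.   1.  10.  15.  19.  22.]
 [-27. -23. -17. -15.  -1.  17.  19.  20.  22.]]
topface [[  1.   1.  12.  29.  30.]
 [-19. -17.   1.  18.  20.]
 [  8.  10.  17.  20.  21.]]
ledge e [[ 0.4769  0.4851  0.5187  0.5548  0.5621]
 [-0.2072 -0.2029 -0.0496  0.0646  0.0688]]
side 389
[[-31. -30. -26.  -5.   0.   8.  17.  24.  27.]
 [-22. -21. -19. -18. -12.   1.   9.  15.  18.]
 [-27. -26. -21. -17.  -8.   8.  16.  17.  18.]]
topface [[ -2.  -1.   4.  20.  21.]
 [-21. -20. -10.  14.  15.]
 [  8.   9.  15.  18.  18.]]
ledge e [[ 0.4735  0.4743  0.5117  0.5615  0.5751]
 [-0.2092 -0.2077 -0.0841  0.0649  0.0706]]
ctr [ 0.59428274 -0.06867982  0.193     ]
bottle [ 0.51350395 -0.124333    0.115     ]
small [ 0.51076738 -0.26258463  0.1       ]
```

The crop confirms it: the ledge bottle's cap is at z 0.180 (50 + 130 mm) and the other bottles' caps are at 0.10. Next I move above it with the jaws along the ledge.

Emit:
carry_out(steps=[[[0.5,-1,0.4,0,0,1,1],[0.5,-1,0.4,0,0,1,1],[0.5,-1,0.4,0,0,1,1],[0.5,-1,0.4,0,0,1,1],[0.5,-1,0.4,0,0,1,1],[0.5,-1,0.4,0,0,1,1],[0.5,-1,0,0,0,1,1],[0.5,-1,0,0,0,1,1]]])

```text
time: 1.1
ee_pos: [0.3485, 0.2594, 0.2994]
eef_rot: [-0.466, -0.532, 0.532, 0.466]
force: [0.8, 1.3, 0.3]
opening: 0.094
```

Emit:
carry_out(steps=[[[0.6,-1,0,0,0,1,1],[0.6,-1,0,0,0,0,1],[0.6,-1,0,0,0,0,1],[0.6,-1,0,0,0,0,1],[0.6,-1,0,0,0,0,1],[0.5,-1,0,0,0,0,1],[0.5,-0.5,0,0,0,0,1],[0,0,0,0,0,0,1]]])

```text
time: 2.1
ee_pos: [0.4687, 0.0651, 0.299]
eef_rot: [-0.448, -0.547, 0.547, 0.448]
force: [0.3, 0.3, 0.8]
opening: 0.0941
```

```bash
cat > snap.py <<'E'
import sys
from rig import ctrl
from h import *
def snap(n,tag):
    s=ctrl.sense();c=ctrl.get_calibration(n);p,d=ctrl.read_camera(n)
    cv2.imwrite(f"pics/{tag}.png",p);np.savez(f"pics/{tag}.npz",p=p,d=d,**{k:np.array(v) for k,v in c.items()})
    return s
if __name__=='__main__':
    from scipy.spatial.transform import Rotation as Ro
    s=snap(sys.argv[1],sys.argv[2]);R=Ro.from_quat(s['eef_rot']).as_matrix()
    print(s['time'],np.round(s['ee_pos'],4),'jaw',np.round(R[:,0],3),'appr',np.round(R[:,1],3),np.round(s['joint_positions'],2),np.round(s['force'],2),s['opening'])
E
python3 snap.py wrist w1
```

```text
2.1 [0.4687 0.0651 0.299 ] jaw [-0.198  0.98   0.   ] appr [-0.001  0.    -1.   ] [ 0.06  0.08  1.62  0.    1.45 -1.71] [0.35 0.27 0.81] 0.09406903758544391
```

View pics/w1.png

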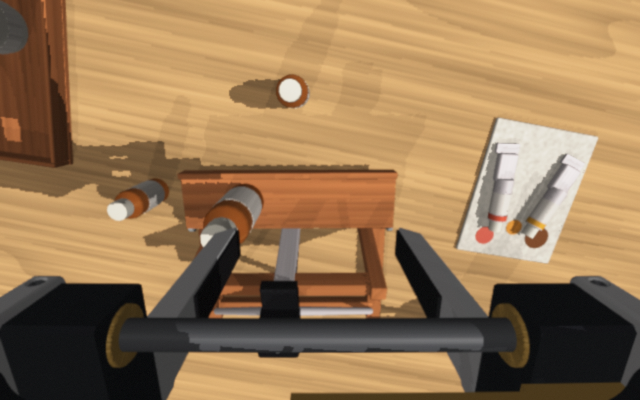

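The wrist view shows the ledge bottle at (235,215), the clamp head at (280,300), and the tubes on the palette at right. I'll use this view to refine the bottle and clamp positions.

```bash
python3 - <<'E'
from h import *
from scipy.spatial.transform import Rotation as Ro
from scipy.optimize import least_squares
p,d,W=load('pics/w1.npz')
m=(W[...,0]>.48)&(W[...,0]<.57)&(W[...,1]>-.07)&(W[...,1]<.03)&(W[...,2]>.06)&(W[...,2]<.14)
P=W[m];f=lambda t:np.hypot(P[:,0]-t[0],P[:,1]-t[1])-.024
s=least_squares(f,[.528,-.02],loss='soft_l1',f_scale=.002);print(len(P),s.x,np.abs(s.fun).mean())
Re=Ro.from_euler('z',np.radians(11.55)).as_matrix();Rc=Re@Ro.from_euler('y',np.radians(15)).as_matrix()
c0=np.array([.596,.0517,.193]);m=(np.linalg.norm(W-c0,axis=2)<.06)&(p.max(2)<70)&(W[...,2]>.165)
P=(W[m]-c0)@Rc;print(len(P));print(np.round(np.percentile(P,[0,2,10,25,50,75,90,98,100],axis=0)*1000).T)
m=(abs(W[...,2]-.05)<.003)&(W[...,0]>.4)&(W[...,0]<.6)&(W[...,1]>-.13)&(W[...,1]<.2);E=W[m]
print(cv2.minAreaRect(E[:,:2].astype(np.float32)))
E
```

```text
999 [ 0.52727924 -0.01971907] 0.0014867985926917203
1531
[[-31. -30. -29. -27. -12.  -1.  19.  25.  26.]
 [-20. -17. -14.  -9.   0.  10.  15.  18.  20.]
 [-27. -25. -21. -16. -15. -12.  16.  19.  20.]]
((0.527657151222229, 0.037535108625888824), (0.09998561441898346, 0.28105682134628296), 11.682063102722168)
```

Emit:
carry_out(steps=[[[0.65,-0.94,0,0,0,0,1],[0.65,-0.94,0,0,0,0,1],[0.66,-0.94,0,0,0,0,1],[0,0,-1,0,0,0,1],[0,0,-1,0,0,0,1],[0,0,-0.5,0,0,0,1],[0,0,0,0,0,0,1]]])

```text
time: 3.02
ee_pos: [0.5268, -0.0185, 0.2242]
eef_rot: [-0.447, -0.548, 0.548, 0.448]
force: [-0.7, -0.4, 0.5]
opening: 0.094
```

```bash
python3 snap.py wrist w2; python3 snap.py side s2
```

```text
3.025 [ 0.5268 -0.0185  0.2242] jaw [-0.2   0.98  0.  ] appr [-0.001  0.    -1.   ] [-0.1   0.25  1.59  0.    1.3  -1.88] [-0.69 -0.38  0.51] 0.09400152214166947
3.075 [ 0.5271 -0.0187  0.2252] jaw [-0.2   0.98 -0.  ] appr [ 0.001 -0.    -1.   ] [-0.1   0.25  1.59  0.    1.3  -1.88] [-0.24  0.74  0.7 ] 0.09391082952960414
```

View pics/w2.png

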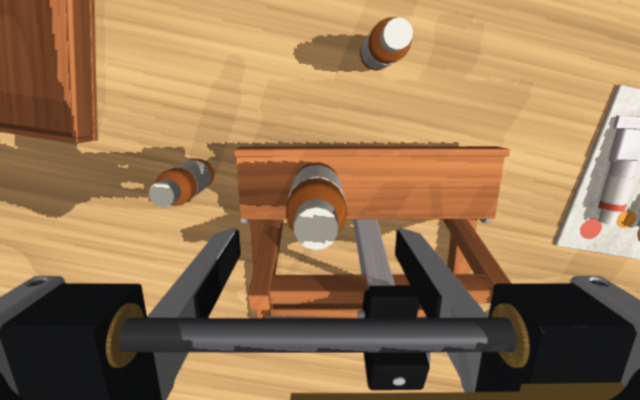

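View pics/s2.png

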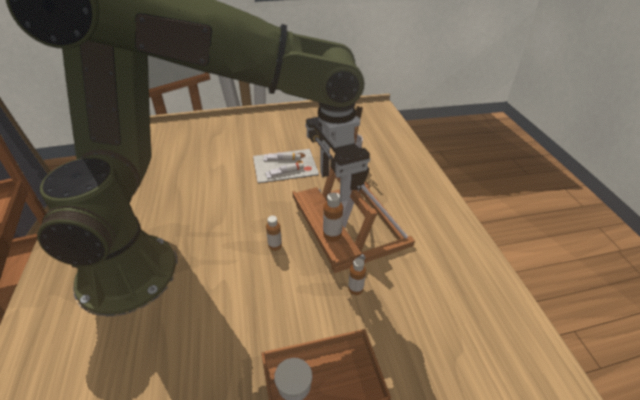

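Emit:
carry_out(steps=[[[0,0,-0.8,0,0,0,1],[0,0,-0.8,0,0,0,1],[0,0,-0.8,0,0,0,1],[0,0,-0.8,0,0,0,1],[0,0,0,0,0,0,1]]])

```text
time: 3.75
ee_pos: [0.5268, -0.019, 0.1282]
eef_rot: [-0.447, -0.547, 0.548, 0.448]
force: [0.5, -0.1, 0.7]
opening: 0.0937
```

Emit:
carry_out(steps=[[[0,0,0,0,0,0,0],[0,0,0,0,0,0,0],[0,0,0,0,0,0,0],[0,0,0,0,0,0,0],[0,0,0,0,0,0,0]]], grip_force=15)

```text
time: 4.38
ee_pos: [0.527, -0.0192, 0.1285]
eef_rot: [0.447, 0.548, -0.548, -0.447]
force: [-0.2, 0.2, -1.0]
opening: 0.0479
```

Emit:
carry_out(steps=[[[0,0,0.4,0,0,0,0],[0,0,0.8,0,0,0,0],[0,0,0.9,0,0,0,0],[0,0,0.9,0,0,0,0],[0,-0.3,0,0,0,-0.5,0],[-0.1,-0.65,0,0,0,-0.5,0],[-0.1,-0.95,0,0,0,-0.5,0],[-0.1,-0.95,0,0,0,-0.5,0]]])

```text
time: 5.38
ee_pos: [0.5174, -0.1059, 0.2172]
eef_rot: [-0.485, -0.514, 0.515, 0.486]
force: [-0.2, 0.1, -1.4]
opening: 0.0478
```

Emit:
carry_out(steps=[[[-0.13,-0.95,0,0,0,-0.5,0],[-0.13,-0.95,0,0,0,-0.5,0],[-0.13,-0.95,0,0,0,-0.5,0],[-0.13,-0.95,0,0,0,-0.5,0],[-0.13,-0.95,0,0,0,-0.5,0],[-0.13,-0.95,0,0,0,-0.5,0],[-0.13,-0.95,0,0,0,-0.5,0],[-0.1,-0.95,0,0,0,-0.5,0]]])

```text
time: 6.38
ee_pos: [0.4868, -0.3339, 0.2171]
eef_rot: [-0.552, -0.442, 0.442, 0.553]
force: [0.3, 0.8, -1.8]
opening: 0.0477
```

Emit:
carry_out(steps=[[[0,-0.6,0,0,0,0,0],[0,-0.3,0,0,0,0,0],[0,0,0,0,0,0,0],[0,0,0,0,0,0,0]]])

```text
time: 6.88
ee_pos: [0.4879, -0.359, 0.2184]
eef_rot: [-0.551, -0.443, 0.443, 0.551]
force: [-1.4, 0.5, -1.6]
opening: 0.0481
```

```bash
python3 snap.py wrist w3; python3 snap.py side s3;python3 snap.py top t3
```

```text
6.875 [ 0.4879 -0.359   0.2184] jaw [0.216 0.976 0.   ] appr [-0.  0. -1.] [-0.69  0.43  1.36  0.    1.35 -2.05] [-1.38  0.54 -1.57] 0.04814872008270292
6.925 [ 0.4879 -0.359   0.2185] jaw [0.216 0.976 0.   ] appr [ 0.  0. -1.] [-0.69  0.43  1.36  0.    1.35 -2.05] [ 0.92 -0.01 -1.41] 0.04820181587127706
6.975 [ 0.4879 -0.359   0.2186] jaw [ 0.216  0.976 -0.   ] appr [ 0. -0. -1.] [-0.69  0.43  1.36  0.    1.35 -2.05] [ 0.2  -0.48 -1.52] 0.047872341627900855
```

View pics/s3.png

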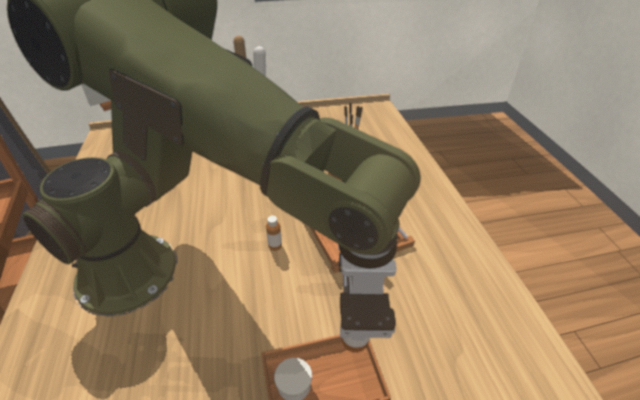

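View pics/w3.png

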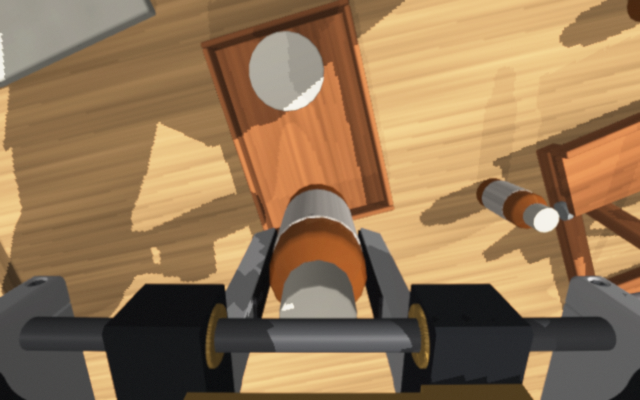

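The bottle is held upright over the tray's empty half, with the tub at (287,70) clear of it. I lower it now.

Emit:
carry_out(steps=[[[0,0,-0.8,0,0,0,0],[0,0,-0.8,0,0,0,0],[0,0,-0.8,0,0,0,0],[0,0,-0.8,0,0,0,0],[0,0,-0.6,0,0,0,0],[0,0,-0.3,0,0,0,0],[0,0,-0.1,0,0,0,0],[0,0,0,0,0,0,0]]])

```text
time: 8.02
ee_pos: [0.4879, -0.3598, 0.093]
eef_rot: [0.552, 0.443, -0.442, -0.551]
force: [0.2, -0.4, -1.3]
opening: 0.048
```

Emit:
carry_out(steps=[[[0,0,-0.1,0,0,0,0],[0,0,-0.1,0,0,0,0],[0,0,-0.03,0,0,0,0],[0,0,0,0,0,0,0]]])

```text
time: 8.52
ee_pos: [0.4876, -0.3597, 0.0855]
eef_rot: [-0.551, -0.443, 0.443, 0.552]
force: [0.7, 0.5, -2.5]
opening: 0.0478
```

Emit:
carry_out(steps=[[[0,0,-0.04,0,0,0,0],[0,0,-0.03,0,0,0,0],[0,0,0,0,0,0,0]]])

```text
time: 8.9
ee_pos: [0.488, -0.3599, 0.0845]
eef_rot: [0.552, 0.443, -0.442, -0.551]
force: [-1.7, 1.8, 7.2]
opening: 0.048
```

Contact: the force is +7 N upward. I release it.

Emit:
carry_out(steps=[[[0,0,0,0,0,0,0.6],[0,0,0,0,0,0,0.9],[0,0,0,0,0,0,0.9],[0,0,0,0,0,0,0.9],[0,0,0.5,0,0,0,0.9],[0,0,1,0,0,0,0.9],[0,0,1,0,0,0,0.9],[0,0,1,0,0,0,0.9]]])

```text
time: 9.9
ee_pos: [0.4877, -0.3597, 0.1907]
eef_rot: [0.552, 0.443, -0.442, -0.551]
force: [-0.6, -0.3, -0.1]
opening: 0.0844
```

Emit:
carry_out(steps=[[[0,0,1,0,0,0,0.9],[0,0,1,0,0,0,0.9],[0.3,0.9,1,0,0,0.6,0.9],[0.3,0.9,0.7,0,0,0.6,0.9],[0.3,0.9,0,0,0,0.6,0.9],[0.3,0.9,0,0,0,0.6,0.9],[0.3,0.9,0,0,0,0.6,0.9],[0,0,0,0,0,0,0.9]]])

```text
time: 10.9
ee_pos: [0.533, -0.2233, 0.3006]
eef_rot: [0.502, 0.499, -0.498, -0.501]
force: [-0.4, -0.2, 0.5]
opening: 0.0843
```

```bash
python3 snap.py wrist w4; python3 snap.py side s4;python3 snap.py top t4
python3 -c "
import cv2,numpy as np
a=cv2.imread('pics/s4.png');b=cv2.imread('pics/t4.png');cv2.imwrite('pics/st4.png',cv2.resize(np.vstack([a[150:],b]),None,fx=.9,fy=.9))"
```

```text
10.9 [ 0.533  -0.2233  0.3006] jaw [ 0.007  1.    -0.   ] appr [ 0.001 -0.    -1.   ] [-0.46  0.32  1.33  0.    1.49 -2.02] [-0.4  -0.24  0.48] 0.08432022614615331
10.95 [ 0.5327 -0.2243  0.3004] jaw [ 0.008  1.    -0.001] appr [ 0.001 -0.001 -1.   ] [-0.46  0.32  1.33 -0.    1.49 -2.02] [ 0.18  0.85 -0.12] 0.08474414853374025
11.0 [ 0.5325 -0.225   0.3002] jaw [ 0.009  1.    -0.001] appr [ 0.001 -0.001 -1.   ] [-0.46  0.32  1.33 -0.    1.49 -2.02] [-0.09 -0.88  0.41] 0.0845661724700307
```

View pics/st4.png

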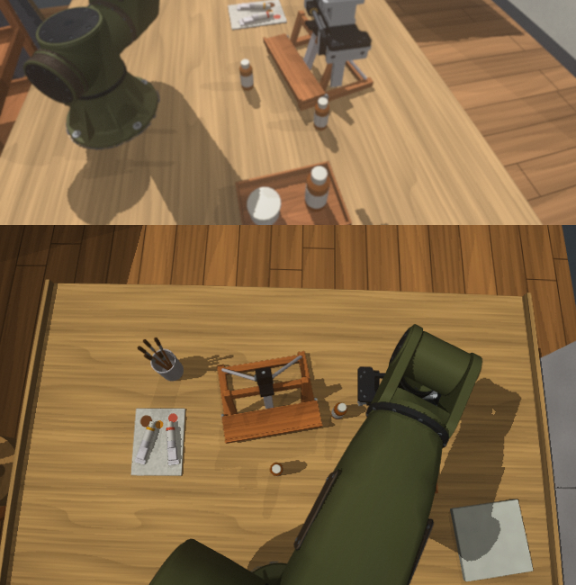

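View pics/w4.png

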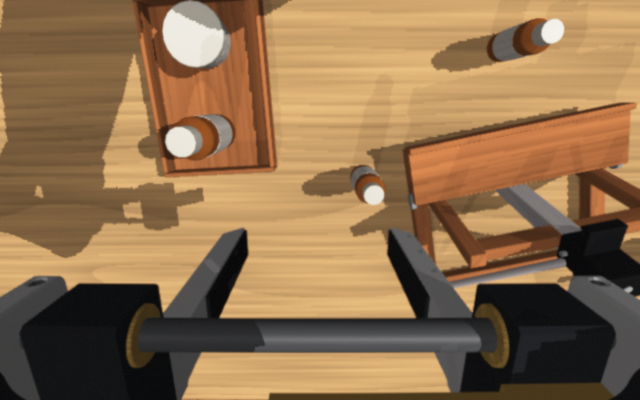

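The bottle stands upright in the tray's empty half, at (190,140) in the wrist view, and the tub hasn't moved. I go to the clamp next.

Emit:
carry_out(steps=[[[0,0.6,0.2,0,0,0.5,0.9],[0,1,0.2,0,0,0.5,0.9],[0,1,0.2,0,0,0.5,0.9],[0.1,1,0,0,0,0.5,0.9],[0.1,1,0,0,0,0.5,0.9],[0.1,1,0,0,0,0.5,0.9],[0.1,1,0,0,0,0,0.9],[0,1,0,0,0,0,0.9]]])

```text
time: 12.05
ee_pos: [0.5444, 0.0047, 0.318]
eef_rot: [0.447, 0.548, -0.548, -0.447]
force: [0.2, 0.7, -0.6]
opening: 0.0846
```

Emit:
carry_out(steps=[[[0,0.8,0,0,0,0,0.9],[0,0.6,0,0,0,0,0.9],[0,0,0,0,0,0,0.9]]])

```text
time: 12.42
ee_pos: [0.5445, 0.0461, 0.3177]
eef_rot: [0.447, 0.548, -0.548, -0.447]
force: [0.1, -0.0, 0.3]
opening: 0.0841
```

```bash
python3 snap.py wrist w5
python3 - <<'E'
from h import *
from scipy.spatial.transform import Rotation as Ro
Re=Ro.from_euler('z',np.radians(11.55)).as_matrix();Rc=Re@Ro.from_euler('y',np.radians(15)).as_matrix()
c0=np.array([.607,.0537,.190])
for n in('w5','w4','w2','t4'):
    p,d,W=load(f'pics/{n}.npz')
    m=(np.linalg.norm(W-c0,axis=2)<.055)&(p.max(2)<70)&(W[...,2]>.16)
    P=(W[m]-c0)@Rc;print(n,len(P));print(np.round(np.percentile(P,[0,2,10,25,50,75,90,98,100],axis=0)*1000).T)
E
```

```text
12.425 [0.5445 0.0461 0.3177] jaw [-0.201  0.98  -0.   ] appr [ 0. -0. -1.] [ 0.02  0.24  1.39 -0.    1.51 -1.76] [ 0.06 -0.03  0.27] 0.08411683663325346
w5 2805
[[-43. -41. -39. -25. -12. -10.   4.  12.  15.]
 [-20. -18. -15.  -9.   0.  10.  15.  18.  23.]
 [-26. -23. -16. -15.  -3.  18.  19.  19.  20.]]
w4 3320
[[-44. -42. -41. -28. -13. -11.  -3.  10.  16.]
 [-22. -20. -19. -16.  -5.   5.  12.  16.  20.]
 [-35. -30. -24. -16. -14.   3.  16.  19.  19.]]
w2 3607
[[-43. -42. -41. -33. -12.  -7.   5.  12.  16.]
 [-20. -20. -17. -12.  -2.   8.  13.  17.  22.]
 [-34. -25. -19. -15.  10.  18.  18.  19.  19.]]
t4 514
[[-40. -39. -35. -23. -10.  -3.  11.  17.  20.]
 [-19. -18. -14.  -9.   1.  10.  16.  19.  22.]
 [-27. -23. -17. -15.  -1.  17.  19.  20.  21.]]
```

View pics/w5.png

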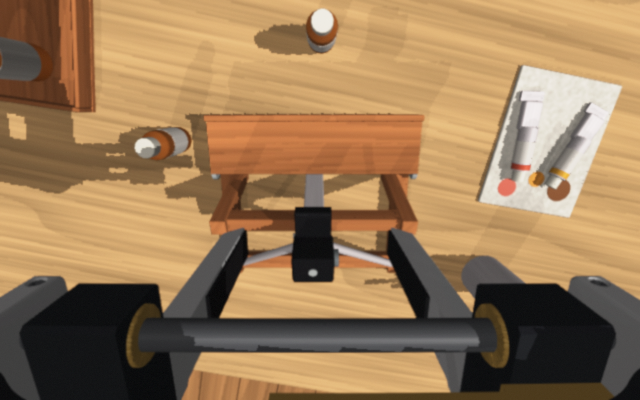

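```bash
python3 - <<'E'
from h import *
from scipy.spatial.transform import Rotation as Ro
Re=Ro.from_euler('z',np.radians(11.55)).as_matrix()
c0=np.array([.607,.0537,.190])
p,d,W=load('pics/w5.npz')
m=(np.hypot(W[...,0]-.607,W[...,1]-.0537)<.09)&(W[...,2]>.135)&(p.max(2)>=70)
vs,us=np.where(m);Q=(W[m]-c0)@Re
for i in range(0,len(Q),max(1,len(Q)//40)):print(us[i],vs[i],np.round(Q[i]*1000),p[vs[i],us[i]])
cv2.imwrite('pics/c5.png',cv2.resize(p[190:300,220:420],None,fx=4,fy=4,interpolation=cv2.INTER_CUBIC))
E
```

```text
295 207 [-46. -17. -13.] [ 66  99 129]
255 218 [-21. -65. -52.] [ 39  65 108]
284 220 [-20. -32. -47.] [35 60 99]
344 222 [-18.  34. -48.] [ 68 116 189]
367 224 [-16.  60. -47.] [ 70 119 193]
390 226 [-13.  86. -49.] [ 70 118 192]
249 229 [ -9. -72. -49.] [ 62 107 174]
230 232 [-72. -46. 114.] [80 83 88]
234 240 [-72. -41. 126.] [85 85 87]
216 247 [-72. -48. 134.] [84 84 85]
228 252 [-72. -40. 141.] [93 93 94]
409 258 [-72.  49. 146.] [82 81 83]
419 264 [-72.  51. 152.] [84 84 85]
198 271 [-72. -48. 159.] [83 85 86]
210 276 [-73. -41. 164.] [84 84 84]
434 281 [-72.  53. 168.] [82 83 84]
201 287 [-73. -42. 173.] [85 85 86]
204 293 [-72. -40. 176.] [79 78 80]
189 299 [-73. -43. 181.] [84 84 85]
436 304 [-72.  48. 183.] [85 86 86]
434 309 [-69.  48. 182.] [86 86 87]
174 314 [-72. -46. 189.] [84 84 86]
250 334 [-89. -12. 220.] [80 78 77]
287 337 [-88.  -3. 220.] [93 91 91]
319 339 [-89.   5. 222.] [111 108 108]
319 341 [-88.   5. 221.] [110 109 109]
278 343 [-88.  -5. 222.] [101  98  98]
372 344 [-88.  17. 222.] [96 94 93]
293 346 [-87.  -1. 222.] [88 85 84]
231 348 [-86. -17. 221.] [77 74 74]
202 351 [-85. -24. 221.] [54 68 79]
420 352 [-84.  30. 221.] [ 78 111 141]
445 361 [-58.  48. 196.] [85 84 86]
451 372 [-59.  48. 202.] [78 78 79]
453 389 [-55.  48. 205.] [78 78 80]
321 393 [-82.   5. 231.] [ 46  83 116]
390 394 [-81.  21. 230.] [31 62 82]
458 395 [-81.  35. 230.] [28 58 76]
320 397 [-81.   5. 230.] [29 59 76]
386 398 [-82.  19. 232.] [28 58 75]
448 399 [-82.  33. 232.] [27 57 76]
```

View pics/c5.png

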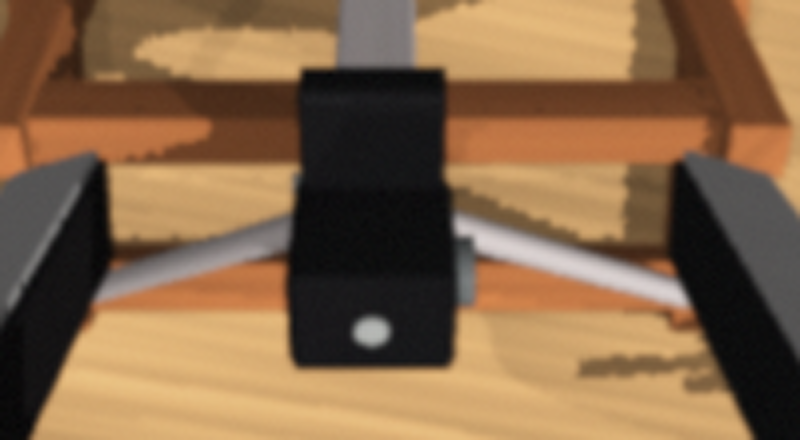

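Emit:
carry_out(steps=[[[0.7,0.09,0,0,0,0,0.9],[0.7,0.09,0,0,0,0,0.9],[0.7,0.09,0,0,0,0,0.9],[0,0,-0.8,0,0,0,0.9],[0,0,-0.8,0,0,0,0.9],[0,0,-0.8,0,0,0,0.9],[0,0,0,0,0,0,0.9]]])

```text
time: 13.35
ee_pos: [0.6072, 0.0525, 0.244]
eef_rot: [-0.447, -0.547, 0.548, 0.449]
force: [-0.0, 0.5, -0.3]
opening: 0.0849
```

```bash
python3 snap.py wrist w6; python3 snap.py side s6
python3 -c "
import cv2,numpy as np
a=cv2.imread('pics/s6.png');b=cv2.imread('pics/w6.png');cv2.imwrite('pics/st6.png',np.hstack([cv2.resize(a[60:260,250:450],None,fx=2,fy=2),cv2.resize(b[150:350,220:420],None,fx=2,fy=2)]))"
```

```text
13.35 [0.6072 0.0525 0.244 ] jaw [-0.198  0.98   0.   ] appr [-0.003 -0.    -1.   ] [ 0.03  0.42  1.31 -0.    1.41 -1.74] [-0.    0.53 -0.32] 0.08486604192123999
13.4 [0.6077 0.0527 0.2456] jaw [-0.198  0.98   0.   ] appr [-0.001 -0.    -1.   ] [ 0.03  0.42  1.31 -0.    1.41 -1.74] [0.28 0.63 2.03] 0.08466750565841392
```

View pics/st6.png

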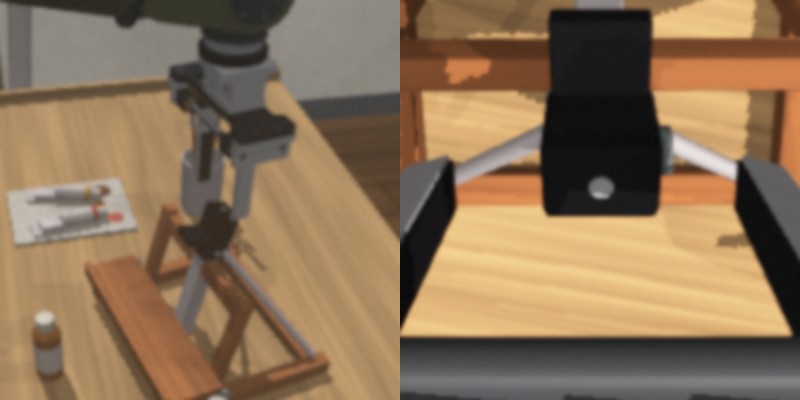

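The fingers straddle the head symmetrically, with the head at (601,150) in the crop and the button on its right side. I go down and grip it.

Emit:
carry_out(steps=[[[0,0.04,-0.6,0,0,0,0.9],[0,0,-0.6,0,0,0,0.9],[0,0,-0.42,0,0,0,0.9],[0,0,0,0,0,0,0.9]]])

```text
time: 13.95
ee_pos: [0.6073, 0.0546, 0.1955]
eef_rot: [-0.447, -0.547, 0.548, 0.448]
force: [-0.2, 0.2, 0.5]
opening: 0.0845
```

Emit:
carry_out(steps=[[[0,0,0,0,0,0,0],[0,0,0,0,0,0,0],[0,0,0,0,0,0,0],[0,0,0,0,0,0,0],[0,0,0,0,0,0,0],[0,0,0,0,0,0,0]]], grip_force=35)

```text
time: 14.7
ee_pos: [0.6078, 0.0547, 0.1971]
eef_rot: [0.448, 0.548, -0.547, -0.447]
force: [0.8, 1.1, 3.0]
opening: 0.0397
```

```bash
python3 snap.py wrist w7
```

```text
14.7 [0.6078 0.0547 0.1971] jaw [-0.199  0.98   0.   ] appr [ 0.001  0.    -1.   ] [ 0.03  0.46  1.38  0.    1.31 -1.74] [0.8  1.12 3.02] 0.039653430401296666
```

The opening is 39.7 mm, so the button is flush. I pull up along the mast.

Emit:
carry_out(steps=[[[0.05,0.01,0.19,0,0,0,0],[0.07,0.014,0.26,0,0,0,0],[0.07,0.014,0.26,0,0,0,0],[0.07,0.014,0.26,0,0,0,0],[0,0,0,0,0,0,0]]])

```text
time: 15.38
ee_pos: [0.6156, 0.0563, 0.2267]
eef_rot: [0.448, 0.548, -0.547, -0.447]
force: [-2.0, 0.3, -1.5]
opening: 0.0396
```

Emit:
carry_out(steps=[[[0.07,0.014,0.26,0,0,0,0],[0.07,0.014,0.26,0,0,0,0],[0.07,0.014,0.26,0,0,0,0],[0.07,0.014,0.26,0,0,0,0],[0.07,0.014,0.26,0,0,0,0],[0,0,0,0,0,0,0]]])

```text
time: 16.12
ee_pos: [0.6261, 0.0584, 0.2656]
eef_rot: [0.448, 0.548, -0.547, -0.447]
force: [-3.8, 0.3, -0.5]
opening: 0.0398
```

Emit:
carry_out(steps=[[[0.065,0.014,0.26,0,0,0,0],[0.065,0.014,0.26,0,0,0,0],[0.065,0.014,0.26,0,0,0,0],[0.065,0.014,0.26,0,0,0,0],[0.065,0.014,0.26,0,0,0,0],[0,0,0,0,0,0,0]]])

```text
time: 16.88
ee_pos: [0.636, 0.0605, 0.3048]
eef_rot: [0.448, 0.548, -0.547, -0.447]
force: [-0.1, 1.1, -1.3]
opening: 0.0397
```

```bash
python3 snap.py wrist w8; python3 snap.py side s8
python3 -c "
import cv2,numpy as np
a=cv2.imread('pics/s8.png');b=cv2.imread('pics/w8.png');cv2.imwrite('pics/st8.png',np.hstack([cv2.resize(a[60:260,250:450],None,fx=2,fy=2),cv2.resize(b[150:350,220:420],None,fx=2,fy=2)]))"
```

```text
16.875 [0.636  0.0605 0.3048] jaw [-0.199  0.98  -0.   ] appr [ 0.001  0.    -1.   ] [ 0.04  0.47  1.12  0.    1.56 -1.73] [-0.15  1.09 -1.31] 0.03973783461005885
16.925 [0.6359 0.0604 0.3043] jaw [-0.199  0.98  -0.   ] appr [ 0.001  0.    -1.   ] [ 0.04  0.47  1.12  0.    1.56 -1.73] [-1.03  0.52 -2.33] 0.0398099233394227
```

View pics/st8.png

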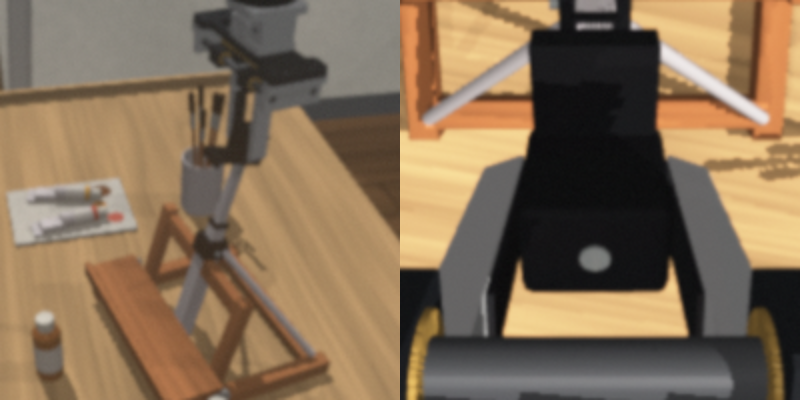

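The head has come up, with the extended mast visible below it and the collar left behind. About 9 mm of travel remains, so I creep to the stop.

Emit:
carry_out(steps=[[[0.034,0.007,0.13,0,0,0,0],[0.034,0.007,0.13,0,0,0,0],[0,0,0,0,0,0,0]]])

```text
time: 17.35
ee_pos: [0.638, 0.0608, 0.3122]
eef_rot: [0.448, 0.548, -0.547, -0.447]
force: [-0.1, 2.1, -1.3]
opening: 0.0399
```

Emit:
carry_out(steps=[[[0.017,0.003,0.065,0,0,0,0],[0,0,0,0,0,0,0]]])

```text
time: 17.6
ee_pos: [0.6382, 0.0609, 0.3131]
eef_rot: [-0.447, -0.547, 0.548, 0.448]
force: [-1.2, 1.1, -8.2]
opening: 0.04
```

Emit:
carry_out(steps=[[[0.008,0.002,0.033,0,0,0,0],[0,0,0,0,0,0,0]]])

```text
time: 17.85
ee_pos: [0.6382, 0.0608, 0.3133]
eef_rot: [-0.447, -0.547, 0.548, 0.448]
force: [-2.8, -0.0, -18.1]
opening: 0.0397
```

The stop is reached: 120 mm of travel and the force rises to 18 N. I ease the pull a little, then check.

Emit:
carry_out(steps=[[[-0.003,-0.001,-0.012,0,0,0,0],[0,0,0,0,0,0,0],[0,0,0,0,0,0,0],[0,0,0,0,0,0,0],[0,0,0,0,0,0,0],[0,0,0,0,0,0,0]]], grip_force=40)

```text
time: 18.6
ee_pos: [0.6382, 0.0609, 0.3134]
eef_rot: [-0.447, -0.547, 0.548, 0.448]
force: [-5.2, -0.6, -25.8]
opening: 0.0397
```

```bash
python3 snap.py wrist w9; python3 snap.py side s9;python3 snap.py top t9
python3 - <<'E'
from h import *
from scipy.spatial.transform import Rotation as Ro
Re=Ro.from_euler('z',np.radians(11.55)).as_matrix();Rc=Re@Ro.from_euler('y',np.radians(15)).as_matrix()
for n,c0 in(('w7',np.array([.607,.0537,.190])),('w9',np.array([.607,.0537,.190])+.12*Rc[:,2])):
    p,d,W=load(f'pics/{n}.npz');P=(W-c0)@Rc
    m=(p.max(2)<75)&(abs(P[...,1])<.012)&(P[...,0]>-.05)&(P[...,0]<.02)&(abs(P[...,2])<.03)
    Q=P[m];print(n,len(Q),np.round(np.percentile(Q,[2,10,25,50,75,90,98],axis=0)*1000).T)
a=cv2.imread('pics/s9.png');b=cv2.imread('pics/t9.png');cv2.imwrite('pics/st9.png',cv2.resize(np.vstack([a[80:],b[60:320]]),None,fx=1,fy=1))
for n in('0','9'):
    p,d,W=load('pics/side0.npz' if n=='0' else 'pics/s9.npz')
    m=(W[...,0]>.30)&(W[...,0]<.45)&(W[...,1]>-.42)&(W[...,1]<-.30)&(W[...,2]>.054)&(W[...,2]<.07);print('tub',cv2.minEnclosingCircle(W[m][:,:2].astype(np.float32)))
E
```

```text
18.6 [0.6382 0.0609 0.3134] jaw [-0.199  0.98   0.   ] appr [-0.002 -0.    -1.   ] [ 0.04  0.47  1.09 -0.    1.58 -1.73] [ -5.18  -0.59 -25.84] 0.039713775557389606
18.65 [0.6381 0.0609 0.3134] jaw [-0.199  0.98   0.   ] appr [-0.002 -0.    -1.   ] [ 0.04  0.47  1.09 -0.    1.58 -1.73] [ -5.82  -0.46 -25.22] 0.039753514883971566
18.7 [0.6382 0.0609 0.3134] jaw [-0.199  0.98   0.   ] appr [-0.002 -0.    -1.   ] [ 0.04  0.47  1.09 -0.    1.58 -1.73] [ -3.99   0.14 -25.44] 0.04023244349895756
w7 5625 [[-41. -39. -26. -12.  -9.   5.  13.]
 [-12. -10.  -6.   0.   6.  10.  12.]
 [-22. -16. -15.  -3.  18.  19.  19.]]
w9 5614 [[-41. -39. -26. -12.  -9.   5.  13.]
 [-12. -10.  -6.   0.   6.  10.  12.]
 [-22. -15. -15.  -3.  18.  19.  19.]]
tub ((0.37452927231788635, -0.36416399478912354), 0.03504103049635887)
tub ((0.3747909367084503, -0.36463847756385803), 0.035007283091545105)
```

View pics/st9.png

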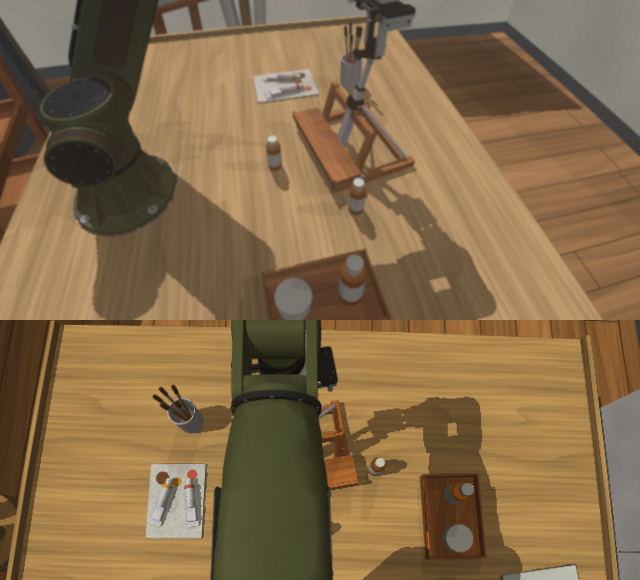

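Emit:
carry_out(steps=[[[-0.01,-0.002,-0.03,0,0,0,0],[0,0,0,0,0,0,0],[0,0,0,0,0,0,0],[0,0,0,0,0,0,0],[0,0,0,0,0,0,0],[0,0,0,0,0,0,0],[0,0,0,0,0,0,0],[0,0,0,0,0,0,0]]])

```text
time: 19.75
ee_pos: [0.6381, 0.0609, 0.3134]
eef_rot: [-0.447, -0.548, 0.548, 0.447]
force: [-4.8, -0.3, -21.8]
opening: 0.0397
```

Emit:
carry_out(steps=[[[0,0,0,0,0,0,0],[0,0,0,0,0,0,0],[0,0,0,0,0,0,0],[0,0,0,0,0,0,0]]])

```text
time: 20.25
ee_pos: [0.6381, 0.0609, 0.3134]
eef_rot: [-0.447, -0.548, 0.548, 0.447]
force: [-5.2, -0.6, -21.7]
opening: 0.0397
```

```bash
python3 -c "
from rig import ctrl
print(ctrl.finish_job())"
```

```text
the job is handed in; nothing more can be done
None
```

I moved the bottle to the tray and pulled the clamp head up to its second stop. The gripper was holding it there when I handed the job in, at about 20 s of the 54 s allowed.

- **Bottle:** it stands upright in the tray's empty +x half, beside the tub. I let go only after feeling it touch the tray floor (about 7 N).
- **Clamp head:** I gripped it across its sides with the button flush (opening 39.7 mm against 45 mm with the button out). I pulled it about 120 mm along the mast until the force rose at the stop. The wrist camera showed the head in the same place in the gripper before and after the pull, so it had not slipped.
- **Final hold:** the gripper is set to 40 N and pulls steadily against the stop with about 22 N. That pull is firmer than needed; easing it brought it down only from 26 N, but the position did not drift.
- **Other things:** the tub measured the same to within 1 mm in the side camera before and after. The paint tubes, brush pot and small bottles look unmoved in the last pictures, but I did not measure them.
- **Disagreement:** I measured the clamp head's centre about 3 mm lower than the stated 193 mm, close to the cameras' accuracy, and it did not affect the grip.

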